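# Wind the retainer washer with its crank

## Task

Fit the crank with the blue grip, the one with the big square hole, fully down onto the square shaft on top of the retainer washer, and wind the shaft two full turns clockwise (seen from above). Then let go and leave the crank sitting fully down on the shaft. Leave the crank with the black grip where it lies.

Things in the scene. Friction and masses are not known exactly. Their poses are not given: they have to be found in the camera images.
- crank: Blue-gripped crank, 95 g, lying flat. Origin: centre of its 23 mm square through hole, on the underside; hub 44 x 44 x 22 high, sides along x and y. A 20 x 10 arm runs along +x, underside level, to the upright grip: blue cylinder, 24 across, axis 65 from origin, 12 to 67 above the underside. It spins on the arm with light drag (0.02 N m). Held with fingertips 30 up they clear the hub.
- spare_crank: Bystander: a crank of the same outline and axes, but with a black grip and only a 10 mm square hole, too small for the shaft. Lies flat on the table.
- drive_seat (a point): Foot of the steel shaft, centred on the top of a white disc (68 mm across) turning with it; a seated crank's underside rests here, 84 mm up. z up; x, y along the shaft's sides, orange mark at +x. Shaft: 18 mm square to 18 mm up, then a cone, 18 to 6 mm across, to 30 mm. Crank fits any of 4 ways, up to 15 deg off. Washer: fixed white tub, green lid, 118 mm across, 78 high.
- drive (a joint): Turn of the shaft in rad, 0 at the start, growing clockwise seen from above; two full turns = 12.57. No stops; 0.08 N m of friction, and it stays where it is left. The loose hole gives the crank nearly 20 degrees of play each way before it drives the shaft.
There are look-alikes about, which are no part of the job. Leave any green look-alike of the crank alone.

How it is judged (in metres and radians):
On the way, in this order (a step that is already met when the one before it is completed fails the run):
1. the blue crank is down on the square shaft, before the shaft is wound (horizontal distance between crank and drive_seat below 0.008 m and z of crank in the frame of drive_seat below 0.012 m and angle between crank's own z axis and vertical below 0.2 rad and value of joint drive below 3 rad), for 0.1 s.
2. the shaft has been wound one turn with the crank on it (value of joint drive above 5.5 rad and horizontal distance between crank and drive_seat below 0.01 m and z of crank in the frame of drive_seat below 0.016 m), for 0.05 s.
At the end, for the whole second after the job is handed in: The shaft stands two full turns clockwise from its start (between 11.3 and 14.1 rad), and the blue crank is released, at rest, upright within 10 degrees, centred on the shaft within 8 mm and down on the disc within 5 mm (value of joint drive between 11.3 and 14.1 rad and horizontal distance between crank and drive_seat below 0.008 m and z of crank in the frame of drive_seat below 0.005 m and angle between crank's own z axis and vertical below 0.17 rad and linear speed of crank below 0.02 m/s); the robot touches nothing.
It fails at once if the crank with the black grip is moved more than 40 mm (distance of spare_crank from where it was at the start of the episode above 0.04 m).
It also fails if it takes over 67 s, if anything falls off the work surface, if the arm or the gripper's body presses on something with over 40 N, if the wrist force passes 120 N, or if a joint passes its speed limit or range.

## Robot

A 6-joint arm with a two-finger parallel gripper is mounted at the origin on the work surface. World frame = base frame: x ahead of the robot, y to its left, z up, the work surface at z = 0. Lengths are in m, angles in degrees, forces in N, time in s.
With the tool pointing down it reaches from about 0.35 to 0.875 m from the base axis. Payload 4.2 kg.
Tool frame: the origin (TCP) lies midway between the tips of the shut fingers; the grasp point (between the pads) lies 19 mm behind it; y points along the fingers, z is the direction in which the jaws open and shut, and the axes are right-handed (so a half turn about y gives the same grasp; the last joint's range is limited). The gripper opens to 87 mm and grips with 3 to 60 N. Pads are 19 mm wide; open, the fingers measure 117 mm over their backs; the gripper's body (75 mm by 190 mm) begins 51 mm behind the grasp point.
Start: joints at [81.738, 22.042, 0.453, 0, -68.411, -14.817], TCP at [0.245, 0.575, 0.223] pointing down, gripper open.
Joint ranges: [-179.83, 179.83], [-69.29, 118.12], [-61.27, 80.66], [-181.25, 117.63], [-171.15, -9.14], [-177.46, 177.46]. Speed limits (degrees/s): [159.86, 159.86, 180, 180, 180, 180].

## Interface

Orientations are given as [roll, pitch, yaw] about the fixed x, y, z axes, in that order (R = Rz(yaw) Ry(pitch) Rx(roll)).
In Python, from workcell import env gives the robot as it stands. The module is installed in compiled form; this text tells all that it offers. Calls block until the motion is done:
- env.goto(position, orientation): joint-space move of the TCP to a pose.
- env.move_straight(position, rotation=None, rate=0.15, force_limit=None): straight line of the TCP; rotation=None keeps the orientation; rate is the mean speed in m/s. With force_limit (N) it stops when the force on the tool has changed by that much, and returns True; else False.
- env.set_joints(angles): joint-space move.
- env.gripper_to(opening, grasp_force=None): opening from 0.0 (shut) to 1.0 (fully open); grasp_force is the grip in N (None keeps the last); returns when the fingers have stopped.
- env.dwell(seconds).
- env.inverse_kinematics(position, orientation): joint angles nearest the present ones, or None.
- env.read_state(): the state.
- env.grab_frame(name): name is "scene" or "top" or "wrist"; returns a dict with "image" (480x640x3 uint8, blue, green, red), "fx", "fy", "cx", "cy" (pixels), "position" and "orientation" of the camera in the world. Camera axes: x right, y up, looking along -z (the intrinsics and any distortion apply to the point x, -y, -z); pixel columns grow to the right and rows downward; lengths in m; the calibration is good to about 2 mm. A picture is of the moment at which its call begins. There is no depth.
A pose or a line that the arm cannot do raises env.Unreachable and nothing moves.
- env.close_job(): hands the job in, once; it reports no verdict.
Trained networks look in a picture, given as the dict that the camera call returned (one of the last four; its "shot" number tells which), for a name from the list of things; names that differ only in an ending like _2 or _b are one class to them, and where a whole thing is asked for, a point or a joint stands for the part that bears it (a point fixed in the world has none). Each returns a list of dicts, best first, with "score" (0 to 1); they miss things now and then, are a little off and sometimes report something else, mostly with a low value. They report only what shows in the picture. A call takes as long as a camera call. They do not tell look-alikes from the thing itself.
- env.search_frame(picture, thing): "xyz" ([x, y, z] in m, in world coordinates, good to about 4 mm: the middle of the surface that is visible of it).
- env.trace(picture, thing): "mask" (480x640 bool, what is visible of it).
The state is a dict: "clock": time; "joint_positions": joint angles; "qvel": joint speeds; "joint_torque": joint torques, N m; "position": TCP position; "tool_rot": TCP orientation; "force": force on the tool from outside, world axes, zero at the start; "wrist_torque": the same for the moment, N m; "opening": opening from 0.0 (shut) to 1.0 (fully open).
Only numpy, scipy, OpenCV 4.12 (cv2) and the standard library are available. Lean on these libraries where they do the work, as an engineer would, in place of code of your own. Each camera call takes 0.05 s, during which the arm holds its last target.

## Working session

There is one attempt and no reset: what is moved stays moved. The work goes in short steps, each a Python script; the robot and the scene stay as the last script left them, time stands still between calls to the robot, and variables do not carry over. Pictures are saved under pics/ and viewed, and the job is handed in when it is done.

```bash
mkdir -p pics; ls
cat > h.py <<'E'
import numpy as np, cv2
from workcell import env
def snap(cam,fn=None):
    f=env.grab_frame(cam)
    if fn: cv2.imwrite('pics/'+fn,f['image'])
    return f
E
python3 - <<'E'
from h import *
s=env.read_state(); print(s)
for c in ['scene','top','wrist']:
    f=snap(c,c+'0.png'); print({k:v for k,v in f.items() if k!='image'})
    for n in ['crank','spare_crank','drive_seat']:
        if c!='wrist':
            print(c,n,[(np.round(d['xyz'],3),round(d['score'],2)) for d in env.search_frame(f,n)])
print(env.read_state()['clock'])
E
```

```text
pics
{'clock': 0.0, 'joint_positions': array([ 8.17406055e+01,  2.20917439e+01,  3.78807234e-01, -2.80175184e-02,
       -6.84105301e+01, -1.48177948e+01]), 'qvel': array([ 0.04629398, -0.01033604,  0.0006294 ,  0.11337225, -0.02206209,
        0.08132702]), 'joint_torque': array([ 2.36120641e-04, -3.90668750e+01,  1.87408215e+01,  4.21988055e+00,
        1.11978175e-02, -1.78773894e-04]), 'position': array([0.24472005, 0.57444022, 0.22144512]), 'tool_rot': array([-8.98739799e+01,  6.41272004e-03,  1.56912481e+02]), 'force': array([-0.0529728 , -0.42945744, -0.02258788]), 'wrist_torque': array([ 0.00694532, -0.00407715, -0.008499  ]), 'opening': 1.0030753005959383}
{'fx': 501.65256379492166, 'fy': 501.65256379492166, 'cx': 325.68314248956733, 'cy': 228.53402770467224, 'position': array([ 0.97512665, -0.35716142,  0.45989555]), 'orientation': array([54.43943369,  0.76278053, 53.70463143]), 'shot': 1}
scene crank [(array([ 0.568, -0.281,  0.027]), 0.9)]
scene spare_crank [(array([ 0.503, -0.102,  0.02 ]), 0.67)]
scene drive_seat [(array([0.544, 0.175, 0.086]), 0.68)]
{'fx': 608.5297460149988, 'fy': 608.5297460149988, 'cx': 313.5970323953656, 'cy': 243.7524153400695, 'position': array([ 0.39132108, -0.05457097,  1.10530195]), 'orientation': array([ 7.60209452e+00, -7.98102049e-02, -9.14214856e+01]), 'shot': 2}
top crank [(array([ 0.557, -0.274,  0.025]), 0.96), (array([ 0.417, -0.265,  0.023]), 0.82)]
top spare_crank [(array([ 0.486, -0.103,  0.025]), 0.72)]
top drive_seat [(array([0.534, 0.181, 0.082]), 0.89)]
{'fx': 394.33341837448427, 'fy': 394.33341837448427, 'cx': 314.5820163649775, 'cy': 235.49588872588262, 'position': array([0.32071482, 0.54218317, 0.38520493]), 'orientation': array([-1.74378645e+01, -4.53153272e-02, -1.13085526e+02]), 'shot': 3}
0.45
```

View pics/top0.png

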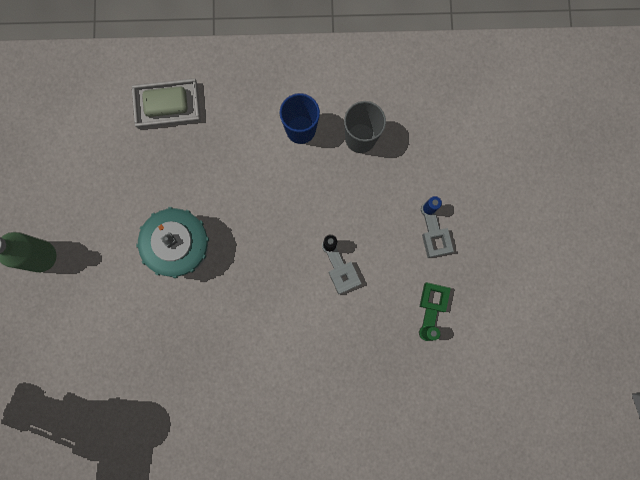

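View pics/scene0.png

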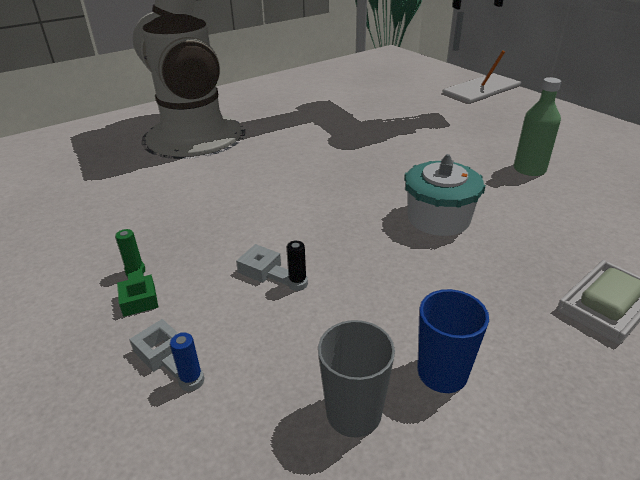

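Candidates in top view: grey crank with blue grip and big hole at (438,240), black-gripped with small hole at (345,275), and all-green look-alike at (434,300). The first fits the description. I'll confirm it with enlarged crops.

Run:
```python
import cv2,numpy as np
t=cv2.imread('pics/top0.png'); s=cv2.imread('pics/scene0.png')
def c(im,x,y,w,h,k): return cv2.resize(im[y:y+h,x:x+w],None,fx=k,fy=k,interpolation=cv2.INTER_CUBIC)
a=c(t,410,190,60,75,5); b=c(s,120,310,100,75,5)
o=np.zeros((375,800,3),np.uint8);o[:,:300]=a;o[:,300:]=b
cv2.imwrite('pics/cr1.png',o)
a=c(t,130,200,90,90,4); b=c(s,395,140,100,90,4)
o=np.zeros((360,760,3),np.uint8);o[:,:360]=a;o[:,360:]=b
cv2.imwrite('pics/dr1.png',o)
```

```text
(no output)
```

View pics/cr1.png

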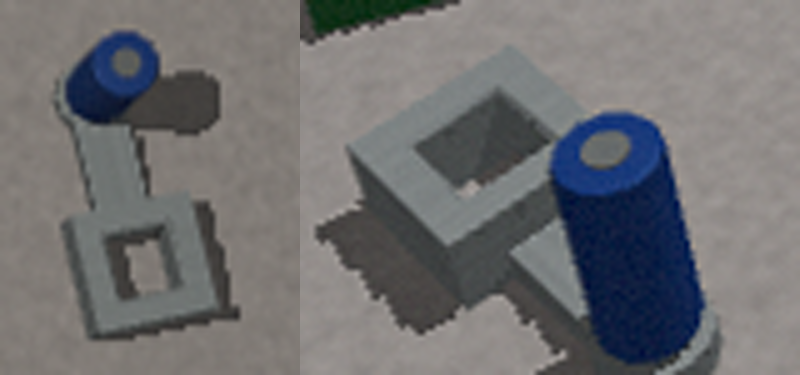

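View pics/dr1.png

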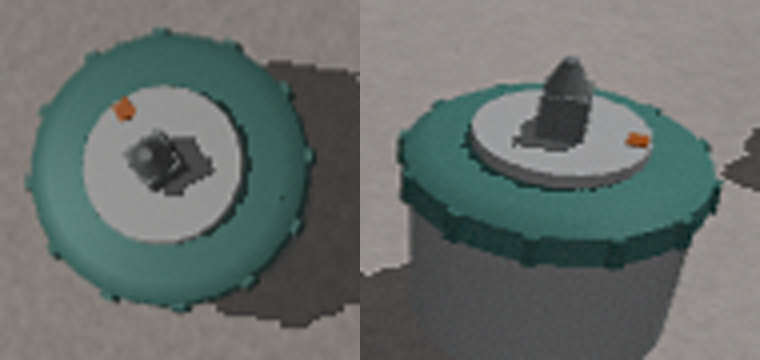

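The crops confirm it: the blue-gripped crank has its hub hole at (439,243) and grip cap at (435,202). The disc centre is at (171,241), with the orange mark at (161,227). Next I'll triangulate from both fixed views.

```bash
cat >> h.py <<'E'
from scipy.spatial.transform import Rotation as R
CAM={}
def ray(f,u,v):
    Rm=R.from_euler('xyz',f['orientation'],degrees=True).as_matrix()
    d=Rm@np.array([(u-f['cx'])/f['fx'],-(v-f['cy'])/f['fy'],-1.0]); return np.array(f['position']),d/np.linalg.norm(d)
def tri(obs):
    A=np.zeros((3,3));b=np.zeros(3)
    for f,u,v in obs:
        p,d=ray(f,u,v);P=np.eye(3)-np.outer(d,d);A+=P;b+=P@p
    x=np.linalg.solve(A,b)
    return x,[float(np.linalg.norm((np.eye(3)-np.outer(d,d))@(x-p))) for p,d in (ray(*o) for o in obs)]
def onz(f,u,v,z):
    p,d=ray(f,u,v);return p+d*(z-p[2])/d[2]
SC=dict(fx=501.65256379492166,fy=501.65256379492166,cx=325.68314248956733,cy=228.53402770467224,position=[0.97512665,-0.35716142,0.45989555],orientation=[54.43943369,0.76278053,53.70463143])
TP=dict(fx=608.5297460149988,fy=608.5297460149988,cx=313.5970323953656,cy=243.7524153400695,position=[0.39132108,-0.05457097,1.10530195],orientation=[7.60209452,-0.0798102049,-91.4214856])
E
python3 - <<'E'
from h import *
for n,t,s in [('grip',(435.2,202.4),(181,340)),('hub',(438.8,242.8),(157,338.2)),('disc',(170.75,240.75),(445.2,173.2)),('mark',(161,227.25),(464.2,175)),('tip',(167.5,237),(447.7,155))]:
    x,e=tri([(TP,*t),(SC,*s)]); print(n,x.round(4),np.round(e,4))
print(env.inverse_kinematics([0.56,-0.27,0.2],[-90,0,0]))
for yaw in (0,45,90,135,180,-45,-90,-135):
  r=[]
  for p in ([.56,-.25,.2],[.56,-.25,.03],[.535,.18,.2],[.6,.18,.114],[.535,.245,.114],[.47,.18,.114],[.535,.115,.114]):
    try: q=env.inverse_kinematics(p,[-90,0,yaw]); r.append(None if q is None else int(q[5]))
    except Exception as e: r.append(str(e)[:20])
  print(yaw,r)
E
```

```text
grip [ 0.5973 -0.2722  0.0666] [0.0004 0.0004]
hub [ 0.5326 -0.284   0.0198] [0.0011 0.0011]
disc [0.539  0.183  0.0813] [0. 0.]
mark [0.5622 0.1992 0.0831] [0.0002 0.0002]
tip [0.5407 0.1808 0.1136] [0.0001 0.0001]
[-1.08461638e+01  2.26213718e+01 -1.97731380e+00 -2.54444375e-14
 -6.54013144e+01 -7.91538362e+01]
0 [-81, -81, -125, -121, -130, -129, -119]
45 [-36, -36, -80, -76, -85, -84, -74]
90 [8, 8, -35, -31, -40, -39, -29]
135 [53, 53, 9, 13, 4, 5, 15]
180 [98, 98, 54, 58, 49, 50, 60]
-45 [-126, -126, -170, -166, -175, -174, -164]
-90 [-171, -171, 144, 148, 139, 140, 150]
-135 [143, 143, 99, 103, 94, 95, 105]
```

Run:
```python
from h import *
for n,t,s in [('bottlecap',(3,244),(552,82)),('blueglass',(300,107),(451,303)),('greyglass',(364,115),(356,337))]:
    x,e=tri([(TP,*t),(SC,*s)]); print(n,x.round(3),np.round(e,3))
# sized up start motion
p=[0.597,-0.272,0.25]
q=env.inverse_kinematics(p,[-90,0,100.3]); print(q.round(1))
```

```text
bottlecap [0.531 0.427 0.166] [0.004 0.004]
blueglass [ 0.757 -0.044  0.11 ] [0.003 0.003]
greyglass [ 0.739 -0.152  0.116] [0.003 0.003]
[-10.4  24.2   7.8   0.  -73.6  20.7]
```

Run:
```python
from h import *
s=env.read_state()
env.move_straight([0.245,0.50,0.32],rate=0.4)
print(env.read_state()['clock'])
env.goto([0.60,-0.27,0.24],[-90,0,100.3])
print(env.read_state()['clock'])
import pickle
f=snap('wrist','w1.png'); pickle.dump(f,open('w1.pkl','wb'))
print(env.read_state()['position'],env.read_state()['force'], f['position'],f['orientation'])
env.move_straight([0.56,-0.27,0.20],rate=0.3)
f=snap('wrist','w2.png'); pickle.dump(f,open('w2.pkl','wb'))
print(env.read_state()['clock'],env.read_state()['position'])
```

```text
0.9083
3.9
[ 0.60037212 -0.26919301  0.24016534] [-0.42792576  0.10044468 -0.16428566] [ 0.61480525 -0.35095025  0.40300654] [-1.74184948e+01  1.68126467e-02 -1.69630983e+02]
4.3417 [ 0.56061513 -0.26999843  0.20072063]
```

View pics/w1.png

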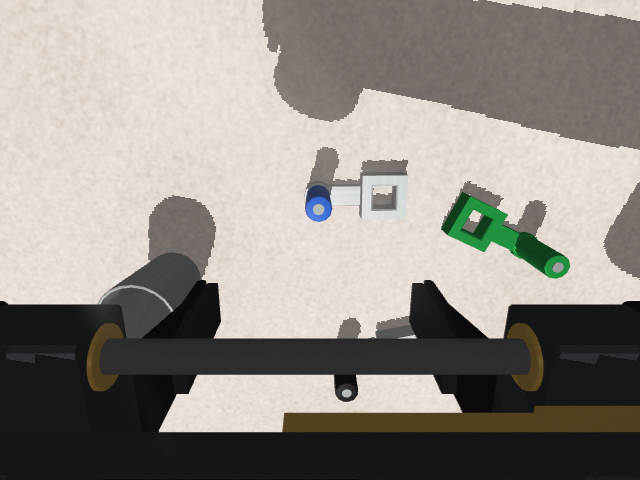

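View pics/w2.png

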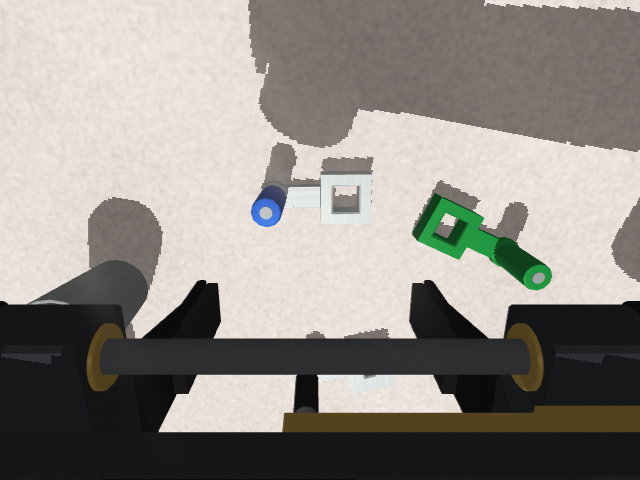

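The blue grip cap is at (318,209) in the first wrist picture and (266,213) in the second, and the hub hole is at (384,197) and (346,198). The arm lies parallel to the jaw axis.

Run:
```python
from h import *
import pickle
w1=pickle.load(open('w1.pkl','rb'));w2=pickle.load(open('w2.pkl','rb'))
print(w2['position'])
for n,a,b,t,s,z in [('grip',(318.2,209),(265.7,213),(435.2,202.4),(181,340),.067),('hub',(384,197),(346.3,198),(438.8,242.8),(157,338.2),.022)]:
    x,e=tri([(w1,*a),(w2,*b)]); print(n,'wrist only',x.round(4),np.round(e,4), onz(w1,*a,z).round(4),onz(w2,*b,z).round(4), onz(TP,*t,z).round(4),onz(SC,*s,z).round(4))
    x,e=tri([(w1,*a),(w2,*b),(TP,*t),(SC,*s)]); print(n,x.round(4),np.round(e,4))
```

```text
[ 0.57388045 -0.35141679  0.36233674]
grip wrist only [ 0.5972 -0.2716  0.0673] [0.0001 0.0001] [ 0.5972 -0.2717  0.067 ] [ 0.5972 -0.2714  0.067 ] [ 0.5971 -0.2725  0.067 ] [ 0.5979 -0.272   0.067 ]
grip [ 0.5972 -0.2719  0.0669] [0.0002 0.0005 0.0006 0.0004]
hub wrist only [ 0.5322 -0.2838  0.0156] [0.0003 0.0003] [ 0.5334 -0.2846  0.022 ] [ 0.533  -0.2853  0.022 ] [ 0.532  -0.2846  0.022 ] [ 0.5353 -0.2834  0.022 ]
hub [ 0.5327 -0.2843  0.0196] [0.0002 0.0006 0.0009 0.0013]
```

Run:
```python
from h import *
env.goto([0.5972,-0.2719,0.12],[-90,0,101.1])
env.move_straight([0.5972,-0.2719,0.031],rate=0.2,force_limit=8)
print(env.read_state()['clock'],env.read_state()['position'],env.read_state()['force'])
env.gripper_to(0.0,40)
s=env.read_state();print(s['clock'],s['opening'],s['position'],s['force'])
env.move_straight([0.5972,-0.2719,0.25],rate=0.25)
s=env.read_state();print(s['clock'],s['opening'],s['position'],s['force'])
snap('scene','s2.png');snap('wrist','w3.png')
```

```text
5.375 [ 0.59882419 -0.27254325  0.03360648] [ 0.10664539 -0.20886595  1.09781622]
6.4333 0.26346870891067664 [ 0.59721916 -0.27189281  0.03094304] [ 0.79887179  0.77487603 -0.6871156 ]
7.4583 0.26376044985985503 [ 0.5962935  -0.27145067  0.24808962] [-0.46589637  0.87707041 -1.26080478]
```

View pics/s2.png

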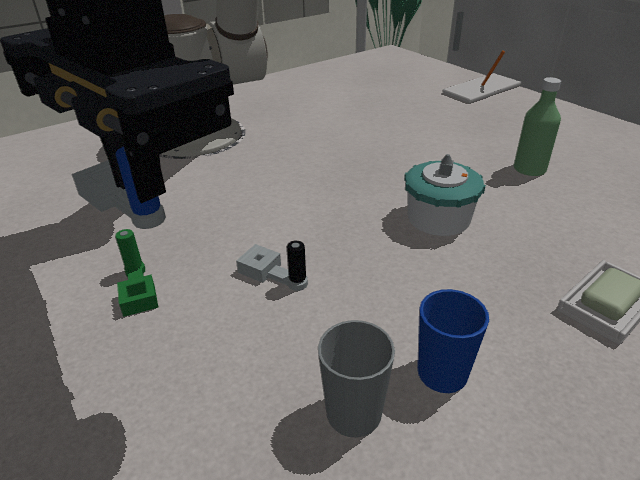

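View pics/w3.png

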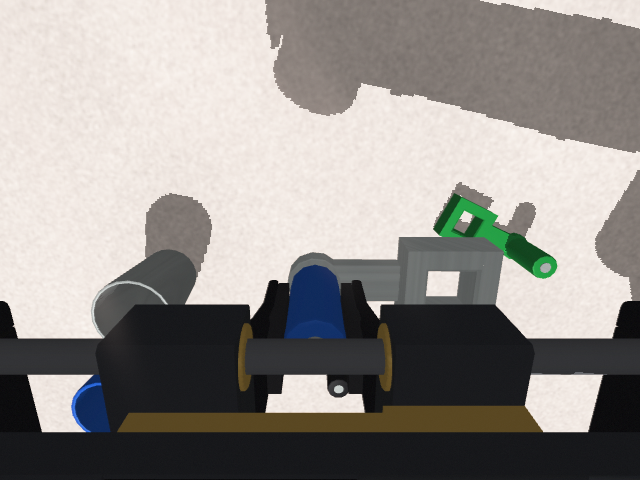

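Run:
```python
from h import *
import pickle
env.goto([0.5932,0.2193,0.25],[-90,0,125])
s=env.read_state();print(s['clock'],s['opening'],s['position'],s['tool_rot'],s['joint_positions'].round(1))
f=snap('wrist','w4.png');pickle.dump(f,open('w4.pkl','wb'))
env.move_straight([0.5932,0.2193,0.180],rate=0.2)
env.dwell(0.2)
f=snap('wrist','w5.png');pickle.dump(f,open('w5.pkl','wb'));snap('scene','s5.png');snap('top','t5.png')
s=env.read_state();print(s['clock'],s['opening'],s['position'],s['force'])
```

```text
9.3417 0.26552463847883173 [0.59352595 0.21831251 0.24998895] [-8.99889040e+01  1.03810648e-02  1.24919278e+02] [ 34.8  21.8   4.1   0.  -72.3   0.1]
10.2417 0.2664908830036846 [0.59357522 0.21953442 0.18105988] [-0.67514233 -0.09272563  0.03199791]
```

View pics/w5.png

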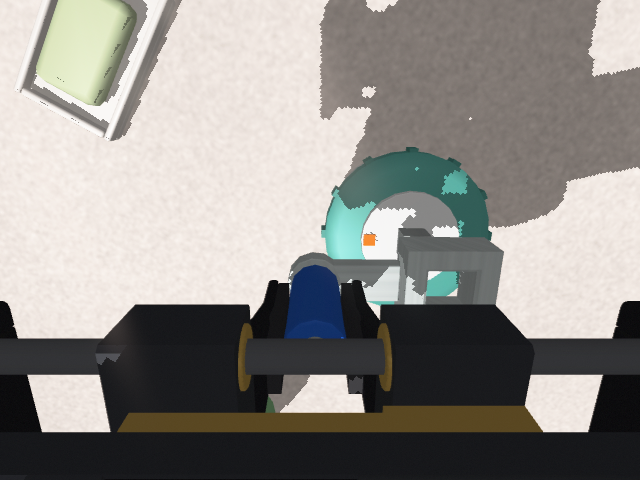

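View pics/s5.png

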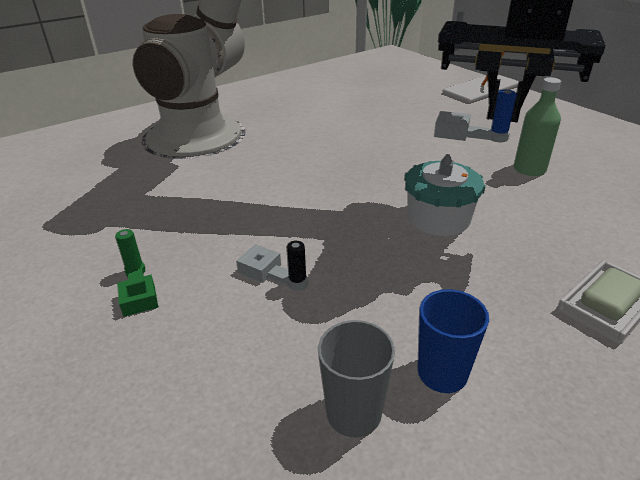

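View pics/w4.png

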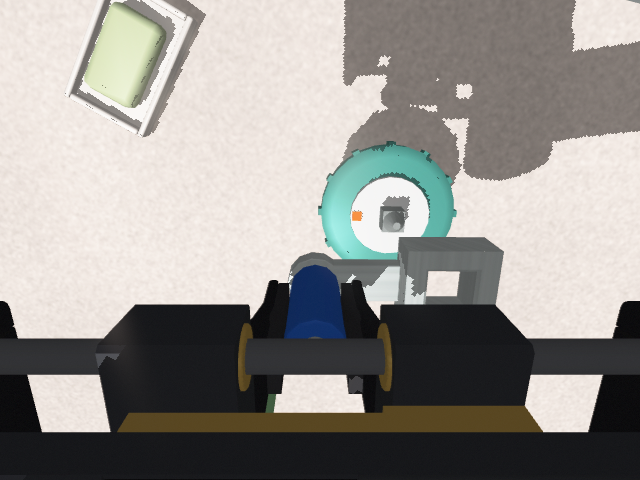

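Run:
```python
from h import *
import pickle
w4=pickle.load(open('w4.pkl','rb'));w5=pickle.load(open('w5.pkl','rb'))
print('disc w4',onz(w4,390,215,.084).round(4),'mark',onz(w4,357,216,.084).round(4),'tip',onz(w4,398,226,.114).round(4))
print('disc TP',onz(TP,170.75,240.75,.084).round(4),'SC',onz(SC,445.2,173.2,.084).round(4))
print('tip TP',onz(TP,167.5,237,.114).round(4),'SC',onz(SC,447.7,155,.114).round(4))
tx=np.array([np.cos(np.radians(125)),np.sin(np.radians(125)),0])
for z in (.172,):
  h=[onz(w5,u,270,z) for u in (428,476)]
  print(np.linalg.norm(h[1]-h[0]),(h[0]+h[1])/2, (h[0]+h[1])/2+tx*.0115,(h[0]+h[1])/2-tx*.0115)
im=w4['image'][160:270,300:470];cv2.imwrite('pics/w4c.png',cv2.resize(im,None,fx=4,fy=4,interpolation=cv2.INTER_CUBIC))
im=w5['image'][220:320,280:520];cv2.imwrite('pics/w5c.png',cv2.resize(im,None,fx=3,fy=3,interpolation=cv2.INTER_CUBIC))
t=cv2.imread('pics/t5.png');cv2.imwrite('pics/t5c.png',cv2.resize(t[180:300,90:240],None,fx=4,fy=4,interpolation=cv2.INTER_CUBIC))
```

```text
disc w4 [0.5387 0.1824 0.084 ] mark [0.5615 0.1993 0.084 ] tip [0.5373 0.1829 0.114 ]
disc TP [0.5386 0.1824 0.084 ] SC [0.5421 0.1792 0.084 ]
tip TP [0.5407 0.1808 0.114 ] SC [0.5412 0.1801 0.114 ]
0.02261410770372544 [0.54731491 0.17271916 0.172     ] [0.54071878 0.18213941 0.172     ] [0.55391104 0.16329891 0.172     ]
```

View pics/w4c.png

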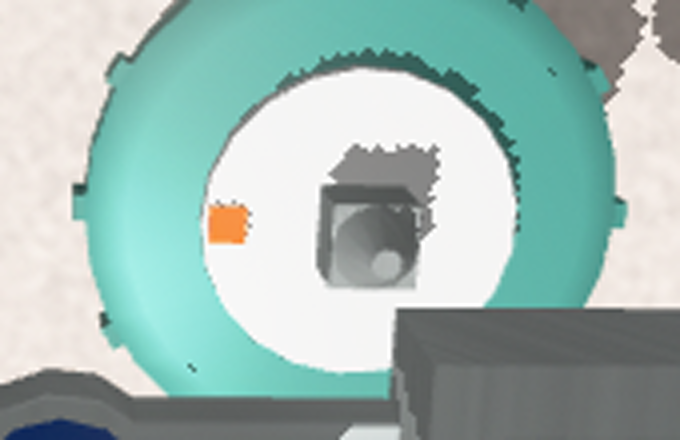

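View pics/w5c.png

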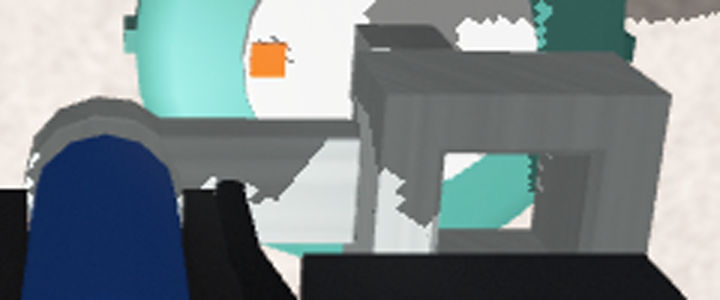

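View pics/t5c.png

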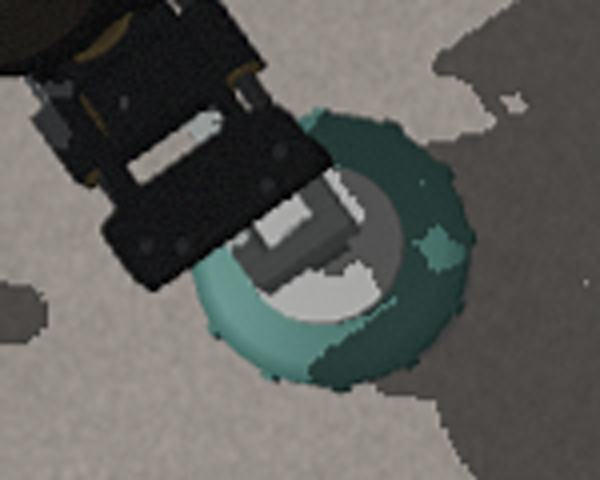

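The hub hole in hand is over (0.541,0.182) and the shaft is at about (0.540,0.182). The orange mark is aligned with the arm in the wrist view. Lowering now.

Run:
```python
from h import *
import pickle
r=env.move_straight([0.5930,0.2193,0.1135],rate=0.08,force_limit=7)
s=env.read_state();print(r,s['clock'],s['opening'],s['position'],s['force'],s['wrist_torque'])
f=snap('wrist','w6.png');snap('scene','s6.png')
for cam,n,b in (('s6','s6c',(390,90,520,230)),):
    im=cv2.imread(f'pics/{cam}.png')[b[1]:b[3],b[0]:b[2]];cv2.imwrite(f'pics/{n}.png',cv2.resize(im,None,fx=4,fy=4,interpolation=cv2.INTER_CUBIC))
```

```text
True 11.0417 0.263961535637684 [0.59244478 0.21872002 0.11430998] [-1.59647842 -0.42266457  5.7404706 ] [-0.07887146  0.62321198  0.00463512]
```

View pics/s6c.png

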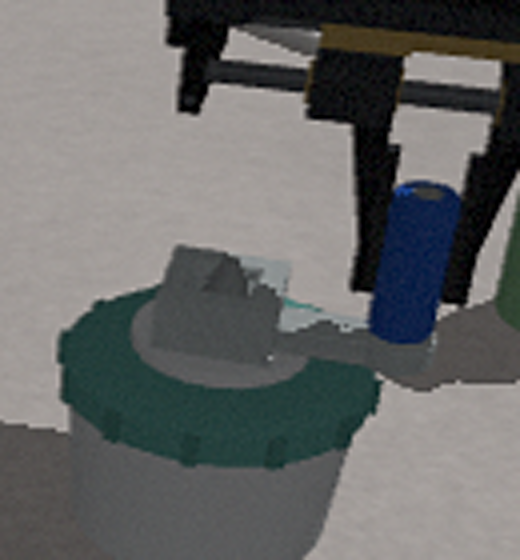

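View pics/w6.png

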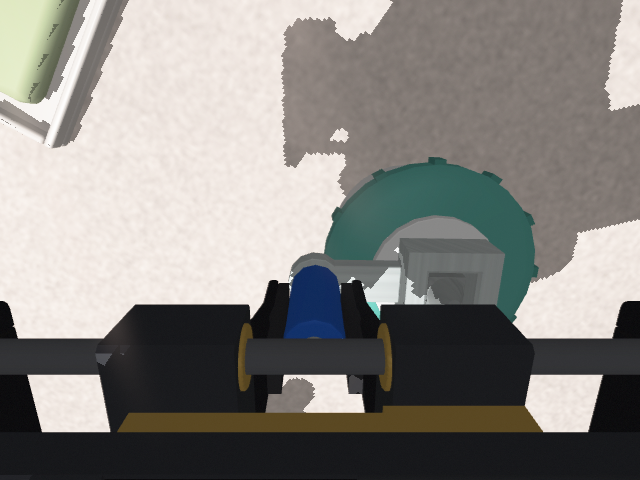

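```bash
cat >> h.py <<'E'
C=np.array([0.540,0.182]);RAD=.065;PSI0=35.0
def wind(a0,a1,step=12,z=.1145,c=C,rate=.12,quiet=False):
    """a = clockwise crank travel in degrees"""
    n=max(1,int(round(abs(a1-a0)/step)))
    for a in np.linspace(a0,a1,n+1)[1:]:
        t=np.radians(PSI0-a)
        env.move_straight([c[0]+RAD*np.cos(t),c[1]+RAD*np.sin(t),z],rate=rate)
        s=env.read_state()
        F=s['force'];er=np.array([np.cos(t),np.sin(t)]);et=np.array([np.sin(t),-np.cos(t)])
        if not quiet: print(round(a),round(s['clock'],2),'Fr %.1f Ft %.1f Fz %.1f |Fxy| %.1f'%(F[:2]@er,F[:2]@et,F[2],np.hypot(*F[:2])),'pos err mm',((s['position'][:2]-(c+RAD*er))*1000).round(1),round(s['position'][2],4),round(s['opening'],3))
        if np.linalg.norm(F)>30: print('STOP');return a
    return a1
E
python3 - <<'E'
from h import *
wind(0,48)
snap('wrist','w7.png')
E
```

```text
12 11.41 Fr -0.1 Ft 1.0 Fz 0.4 |Fxy| 1.0 pos err mm [ 0.6 -0.3] 0.1147 0.26
24 11.68 Fr -1.4 Ft -0.7 Fz 2.2 |Fxy| 1.5 pos err mm [-0.1 -0.5] 0.1146 0.268
36 11.94 Fr -0.6 Ft 0.4 Fz 2.4 |Fxy| 0.8 pos err mm [-0.4 -0.5] 0.1145 0.265
48 12.21 Fr -2.5 Ft 1.1 Fz 2.0 |Fxy| 2.8 pos err mm [-0.7 -0.5] 0.1144 0.261
```

Run:
```python
from h import *
wind(48,192)
f=snap('wrist','w8.png');snap('scene','s8.png')
im=cv2.imread('pics/s8.png')[80:230,370:550];cv2.imwrite('pics/s8c.png',cv2.resize(im,None,fx=4,fy=4,interpolation=cv2.INTER_CUBIC))
```

```text
60 12.53 Fr -4.1 Ft 0.8 Fz 2.6 |Fxy| 4.1 pos err mm [-0.7 -0.1] 0.1143 0.269
72 12.79 Fr -4.4 Ft 1.3 Fz 2.7 |Fxy| 4.6 pos err mm [-0.6  0.3] 0.1143 0.265
84 13.06 Fr -4.6 Ft 0.9 Fz 1.2 |Fxy| 4.6 pos err mm [-0.2  0.9] 0.1143 0.269
96 13.32 Fr -5.2 Ft 0.0 Fz -0.7 |Fxy| 5.2 pos err mm [0.6 1.4] 0.1144 0.264
108 13.59 Fr -5.2 Ft -0.5 Fz 0.0 |Fxy| 5.2 pos err mm [0.9 1.4] 0.1146 0.262
120 13.86 Fr -5.7 Ft 0.0 Fz -1.0 |Fxy| 5.7 pos err mm [1.1 1.2] 0.1147 0.264
132 14.12 Fr -4.7 Ft -0.8 Fz -0.4 |Fxy| 4.8 pos err mm [1.  0.9] 0.1149 0.263
144 14.39 Fr -4.6 Ft -0.4 Fz 0.0 |Fxy| 4.6 pos err mm [0.8 0.7] 0.1149 0.265
156 14.66 Fr -4.7 Ft 0.4 Fz 0.1 |Fxy| 4.7 pos err mm [0.7 0.4] 0.1149 0.266
168 14.93 Fr -3.8 Ft 0.0 Fz 1.2 |Fxy| 3.8 pos err mm [0.5 0.2] 0.1149 0.269
180 15.19 Fr -2.6 Ft 0.1 Fz 1.6 |Fxy| 2.6 pos err mm [ 0.3 -0. ] 0.1148 0.266
192 15.46 Fr -1.1 Ft 0.5 Fz 2.8 |Fxy| 1.2 pos err mm [-0.1 -0.2] 0.1146 0.267
```

View pics/s8c.png

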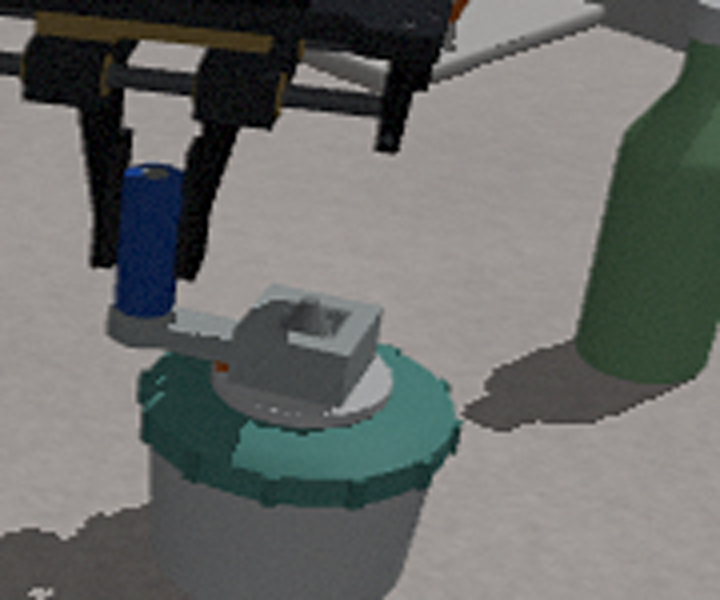

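View pics/w8.png

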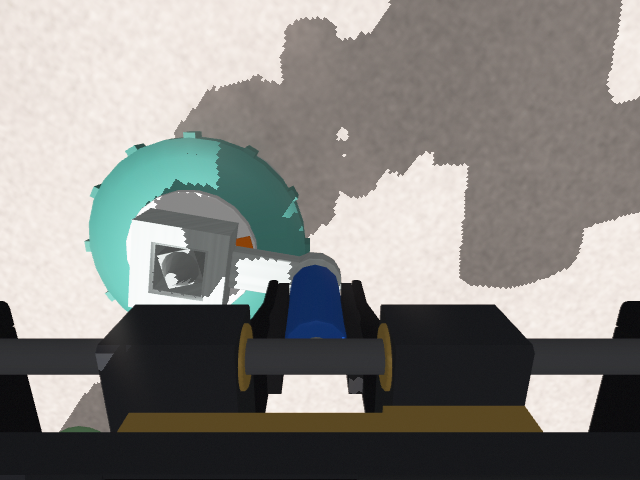

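The orange mark is following the arm, lagging by the play, so the shaft is turning. Continuing with the centre shifted slightly in y, which the radial force suggests.

Run:
```python
from h import *
wind(192,396,c=np.array([.540,.183]))
f=snap('wrist','w9.png');snap('scene','s9.png')
im=cv2.imread('pics/s9.png')[80:230,370:550];cv2.imwrite('pics/s9c.png',cv2.resize(im,None,fx=4,fy=4,interpolation=cv2.INTER_CUBIC))
```

```text
204 15.83 Fr 0.7 Ft 0.8 Fz 5.7 |Fxy| 1.0 pos err mm [-0.6 -0.2] 0.1145 0.265
216 16.1 Fr 1.9 Ft 0.8 Fz 5.6 |Fxy| 2.0 pos err mm [-0.8 -0.2] 0.1145 0.267
228 16.37 Fr 2.4 Ft 0.6 Fz 6.4 |Fxy| 2.4 pos err mm [-0.9 -0.1] 0.1144 0.266
240 16.63 Fr 3.2 Ft 0.8 Fz 6.4 |Fxy| 3.3 pos err mm [-0.9  0.1] 0.1144 0.264
252 16.9 Fr 5.2 Ft 0.6 Fz 6.0 |Fxy| 5.2 pos err mm [-0.7  0.5] 0.1144 0.264
264 17.17 Fr 3.9 Ft 0.9 Fz 5.8 |Fxy| 4.0 pos err mm [-0.4  0.8] 0.1145 0.268
276 17.43 Fr 5.1 Ft 1.3 Fz 3.8 |Fxy| 5.2 pos err mm [-0.   0.9] 0.1145 0.268
288 17.7 Fr 5.3 Ft 1.2 Fz 4.2 |Fxy| 5.4 pos err mm [0.3 0.8] 0.1145 0.266
300 17.97 Fr 5.9 Ft 1.4 Fz 3.5 |Fxy| 6.1 pos err mm [0.3 0.5] 0.1146 0.262
312 18.23 Fr 5.0 Ft 1.2 Fz 3.8 |Fxy| 5.2 pos err mm [0.4 0.3] 0.1146 0.266
324 18.5 Fr 4.5 Ft 1.3 Fz 2.9 |Fxy| 4.7 pos err mm [0.3 0.1] 0.1147 0.273
336 18.77 Fr 5.2 Ft 0.6 Fz 2.7 |Fxy| 5.2 pos err mm [ 0.2 -0.1] 0.1146 0.268
348 19.03 Fr 3.9 Ft 0.6 Fz 2.1 |Fxy| 4.0 pos err mm [ 0.1 -0.3] 0.1146 0.266
360 19.3 Fr 3.8 Ft 2.0 Fz 3.7 |Fxy| 4.3 pos err mm [-0.  -0.5] 0.1146 0.266
372 19.57 Fr 3.8 Ft 1.6 Fz 1.8 |Fxy| 4.1 pos err mm [-0.2 -0.6] 0.1146 0.265
384 19.83 Fr 2.7 Ft 1.9 Fz 3.8 |Fxy| 3.3 pos err mm [-0.4 -0.7] 0.1145 0.261
396 20.1 Fr 2.0 Ft 1.6 Fz 5.2 |Fxy| 2.6 pos err mm [-0.6 -0.8] 0.1144 0.263
```

View pics/s9c.png

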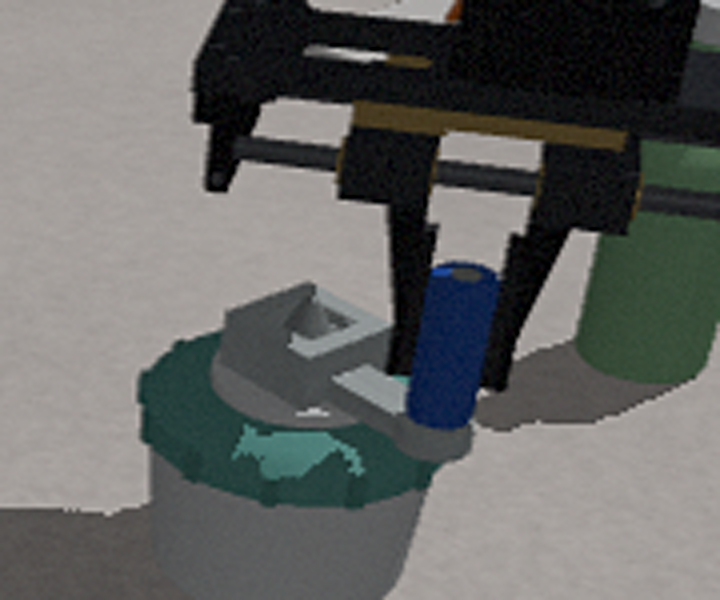

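Run:
```python
from h import *
import pickle
wind(396,738,c=np.array([.540,.1825]))
f=snap('wrist','w10.png');snap('scene','s10.png')
im=cv2.imread('pics/s10.png')[80:230,370:550];cv2.imwrite('pics/s10c.png',cv2.resize(im,None,fx=4,fy=4,interpolation=cv2.INTER_CUBIC))
```

```text
408 20.47 Fr 0.4 Ft 1.6 Fz 4.6 |Fxy| 1.6 pos err mm [-0.9 -0.7] 0.1143 0.262
420 20.73 Fr -0.6 Ft 1.5 Fz 5.3 |Fxy| 1.6 pos err mm [-1.2 -0.8] 0.1142 0.261
433 21.0 Fr -1.5 Ft 1.6 Fz 4.7 |Fxy| 2.2 pos err mm [-1.1 -0.4] 0.1142 0.264
445 21.27 Fr -3.2 Ft 1.0 Fz 4.3 |Fxy| 3.4 pos err mm [-0.9  0.1] 0.1141 0.266
457 21.53 Fr -3.8 Ft 1.4 Fz 2.3 |Fxy| 4.0 pos err mm [-0.5  0.3] 0.1142 0.262
469 21.8 Fr -4.1 Ft -0.6 Fz 1.1 |Fxy| 4.1 pos err mm [0.1 0.6] 0.1144 0.27
482 22.07 Fr -5.3 Ft -0.1 Fz 0.6 |Fxy| 5.3 pos err mm [0.5 0.5] 0.1145 0.261
494 22.33 Fr -4.7 Ft -0.7 Fz -0.6 |Fxy| 4.7 pos err mm [0.5 0.4] 0.1146 0.265
506 22.6 Fr -3.9 Ft 0.8 Fz 0.5 |Fxy| 3.9 pos err mm [0.4 0.3] 0.1147 0.265
518 22.87 Fr -3.9 Ft 0.2 Fz 1.3 |Fxy| 3.9 pos err mm [0.3 0.1] 0.1148 0.263
530 23.13 Fr -2.2 Ft 0.5 Fz 2.8 |Fxy| 2.3 pos err mm [ 0.2 -0. ] 0.1147 0.266
543 23.4 Fr -0.8 Ft -0.2 Fz 3.7 |Fxy| 0.8 pos err mm [-0.  -0.2] 0.1146 0.264
555 23.67 Fr 0.4 Ft 0.4 Fz 4.4 |Fxy| 0.5 pos err mm [-0.3 -0.2] 0.1146 0.265
567 23.93 Fr 1.3 Ft 1.4 Fz 5.6 |Fxy| 1.9 pos err mm [-0.5 -0.2] 0.1145 0.266
579 24.2 Fr 2.4 Ft 1.
[... 337 characters left out ...]
-0.1  1.3] 0.1145 0.266
640 25.53 Fr 4.9 Ft 0.6 Fz 4.2 |Fxy| 5.0 pos err mm [0.4 1.4] 0.1146 0.263
652 25.8 Fr 5.6 Ft 1.3 Fz 4.3 |Fxy| 5.7 pos err mm [0.7 1.2] 0.1146 0.264
665 26.07 Fr 5.6 Ft 2.1 Fz 3.5 |Fxy| 6.0 pos err mm [0.7 0.9] 0.1146 0.264
677 26.33 Fr 4.7 Ft 0.9 Fz 2.4 |Fxy| 4.8 pos err mm [0.6 0.6] 0.1147 0.265
689 26.6 Fr 4.8 Ft 0.6 Fz 2.5 |Fxy| 4.8 pos err mm [0.5 0.3] 0.1147 0.26
701 26.87 Fr 5.3 Ft 0.1 Fz 1.9 |Fxy| 5.3 pos err mm [0.4 0.1] 0.1147 0.266
714 27.13 Fr 4.6 Ft 0.3 Fz 2.6 |Fxy| 4.6 pos err mm [ 0.3 -0.2] 0.1147 0.267
726 27.4 Fr 5.4 Ft 1.2 Fz 2.6 |Fxy| 5.5 pos err mm [ 0.1 -0.5] 0.1146 0.262
738 27.67 Fr 4.0 Ft 0.8 Fz 3.8 |Fxy| 4.1 pos err mm [-0.2 -0.7] 0.1146 0.265
```

View pics/s10c.png

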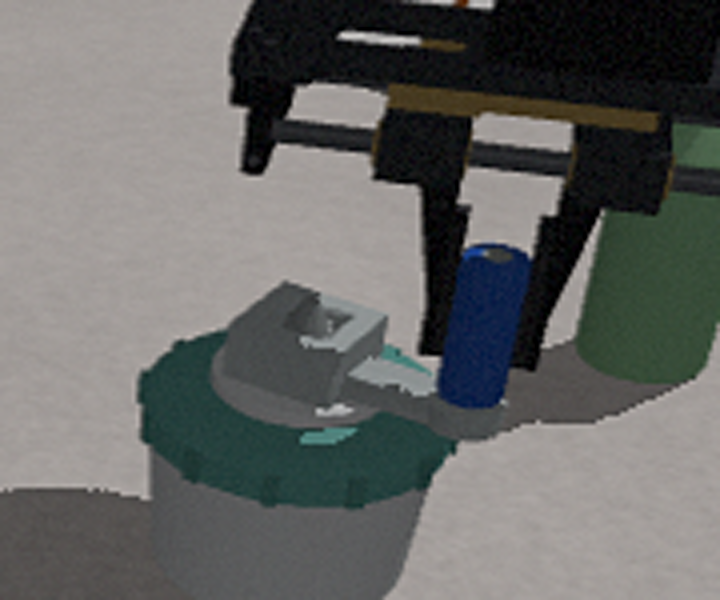

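View pics/w10.png

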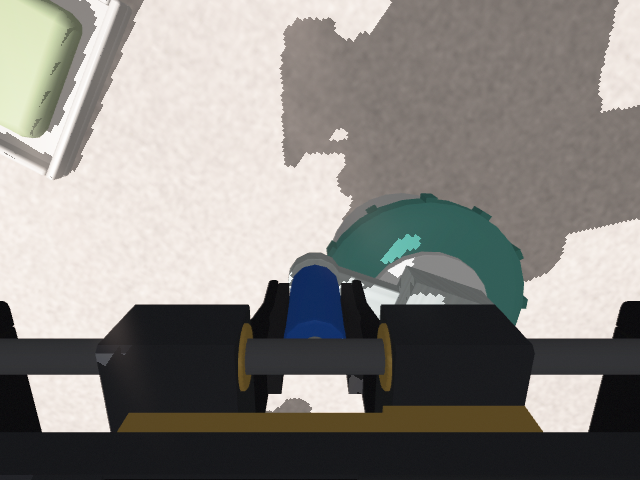

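Run:
```python
from h import *
import pickle
env.gripper_to(0.65)
s=env.read_state();p=s['position'];print(s['clock'],p,s['force'])
env.move_straight([p[0],p[1],0.25],rate=0.2)
env.goto([0.50,-0.02,0.30],[-90,0,125])
env.dwell(0.3)
f=snap('scene','s11.png');g=snap('top','t11.png')
for c in (f,g): print([(np.round(d['xyz'],3),round(d['score'],2)) for d in env.search_frame(c,'crank')])
print(env.read_state()['clock'])
a=cv2.resize(f['image'][120:240,390:510],None,fx=4,fy=4,interpolation=cv2.INTER_CUBIC)
b=cv2.resize(g['image'][190:290,120:220],(480,480),interpolation=cv2.INTER_CUBIC)
cv2.imwrite('pics/f11.png',np.hstack([a,b])[:, :960][:, :]) if False else cv2.imwrite('pics/f11.png',cv2.resize(np.hstack([a,b]),(800,400)))
```

```text
28.625 [0.60213888 0.20149273 0.11448762] [0.15106284 0.45307548 1.08106976]
[(array([0.583, 0.19 , 0.105]), 0.91), (array([ 0.425, -0.266,  0.024]), 0.64), (array([0.547, 0.161, 0.086]), 0.51)]
[(array([ 0.42 , -0.266,  0.026]), 0.64)]
30.9333
```

View pics/f11.png

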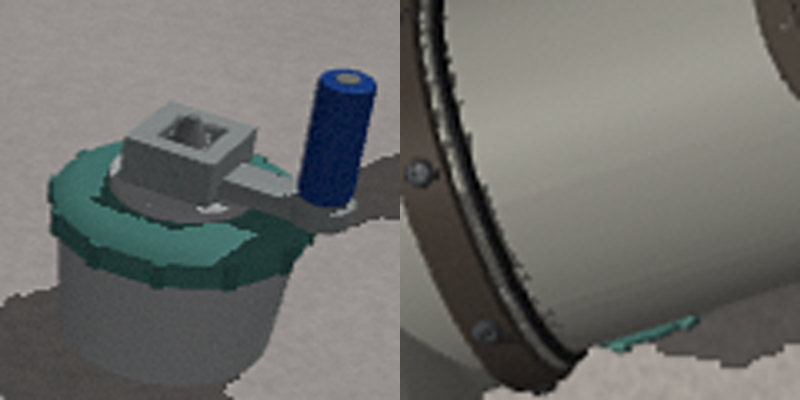

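View pics/t11.png

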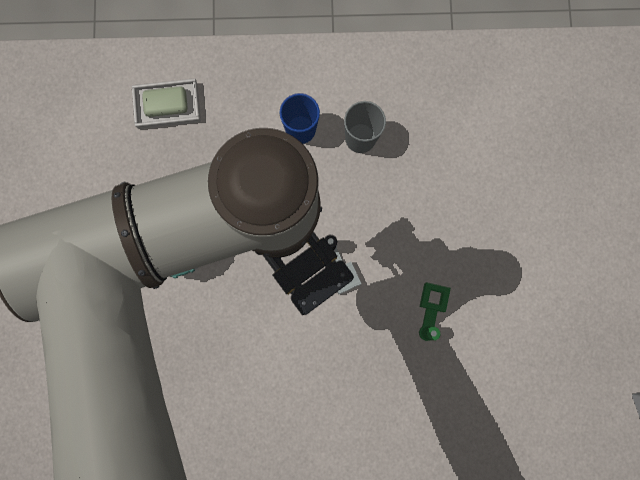

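Run:
```python
from h import *
env.goto([0.42,-0.42,0.32],[-90,0,90])
f=snap('scene','s12.png');g=snap('top','t12.png')
print(env.read_state()['clock'])
a=cv2.resize(f['image'][130:230,390:490],(400,400),interpolation=cv2.INTER_CUBIC)
b=cv2.resize(g['image'][190:290,120:220],(400,400),interpolation=cv2.INTER_CUBIC)
cv2.imwrite('pics/f12.png',np.hstack([a,b]))
```

```text
32.5417
```

View pics/f12.png

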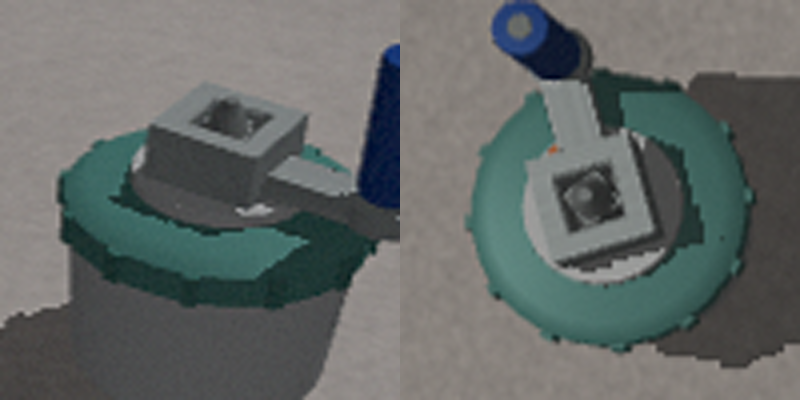

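View pics/t12.png

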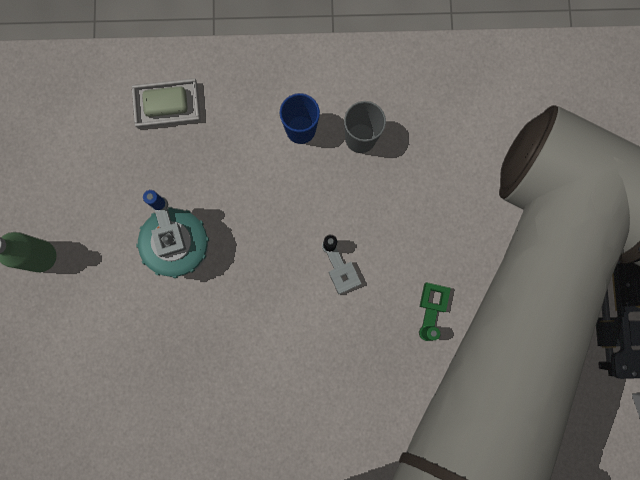

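Run:
```python
from h import *
for n,t,s in [('grip',(150,196.5),(494.4,143.4)),('hubtop',(167.2,238.7),(445.5,159.5))]:
    x,e=tri([(TP,*t),(SC,*s)]); print(n,x.round(4),np.round(e,4))
c=onz(TP,170.75,240.75,.084)
for n,uv in (('mark0',(161,227.25)),('mark1 visible part',(158.3,227.5))):
    m=onz(TP,*uv,.084)-c; print(n,np.degrees(np.arctan2(m[1],m[0])),np.hypot(m[0],m[1]))
for n in ('s12','t12'):pass
g=cv2.imread('pics/t12.png');f=cv2.imread('pics/s12.png')
a=cv2.resize(f[125:205,425:515],(450,400),interpolation=cv2.INTER_CUBIC)
b=cv2.resize(g[215:265,145:190],(360,400),interpolation=cv2.INTER_CUBIC)
cv2.imwrite('pics/f12b.png',np.hstack([a,b])[:, :800])
```

```text
grip [0.6016 0.2008 0.1498] [0.0001 0.0001]
hubtop [0.5382 0.1823 0.1049] [0.0014 0.0014]
mark0 35.31320699870413 0.02888434741241104
mark1 visible part 42.45904310866222 0.03151737056692642
```

View pics/f12b.png

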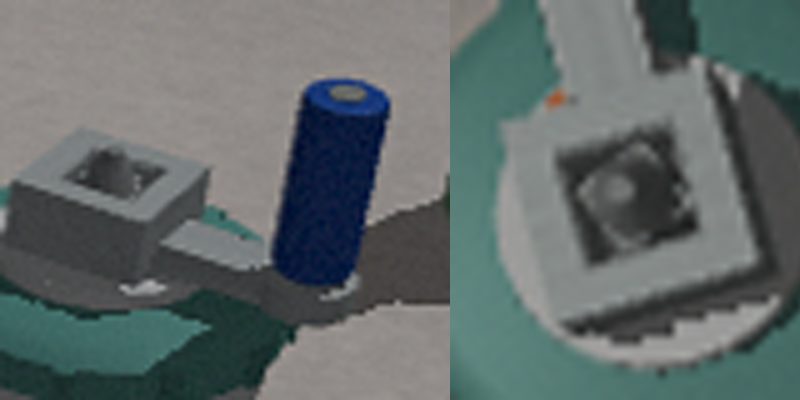

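Run:
```python
from h import *
env.close_job(); print(env.read_state()['clock'])
```

```text
the job is handed in; nothing more can be done
the job is handed in; nothing more can be done
```

I fitted the blue-gripped crank onto the square shaft, wound it clockwise, released it with the crank down on the disc, and handed the job in at about 32.5 s of the 67 s allowed. The hand-in reports no verdict.

**Winding:** I moved the grip 738° around the shaft: two turns, plus about 18° to take up the loose hole. The highest force I read was about 9 N. The orange mark ended at about 36–42°, against 35° at the start, so the shaft stands at about 12.5 rad. That reading is rough because the mark was partly hidden under the arm. I saw the mark following the crank half a turn in; after that I relied on the winding path and the final position.

**Seating:** From two camera views, the hub top is at (0.538, 0.182, 0.105), within about 2 mm of the shaft centre. The top of the grip is at z = 0.150. A fully seated crank should read 0.106 and 0.151, so the crank is down and level to within the measuring error.

**Disagreements:** The two fixed cameras differ by about 1.5–3 mm on the hub and about 5 mm on the disc. Heights of the hub and disc read about 2–3 mm low throughout. The grip felt a steady radial pull of about 5 N over parts of the turn, so my estimate of the shaft centre was about 1 mm off; it did not affect the result.

The black-gripped and green cranks appear unmoved in the last top view, and the robot was well clear of everything.

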